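Slide the measured sample through the swing gate into its bay

ROBOT

A 6-joint arm with a two-finger parallel gripper is mounted at the origin on the work surface. World frame = base frame: x ahead of the robot, y to its left, z up, the work surface at z = 0. Lengths are in mm, angles in degrees, forces in N, time in s.
With the tool pointing down it reaches from about 300 to 850 mm from the base axis. Payload 4.2 kg.
Tool frame: the origin (TCP) lies midway between the tips of the shut fingers; the grasp point (between the pads) lies 19 mm behind it; z points along the fingers, y is the line along which they close (so a half turn about z gives the same grasp; the last joint's range is limited). The gripper opens to 91 mm and grips with 3 to 60 N. Pads are 32 mm wide; open, the fingers measure 118 mm over their backs; the gripper's body (76 mm by 178 mm) begins 60 mm behind the grasp point.
Start: joints at [-72.651, 18.312, 89.639, -0, 72.044, -1.146], TCP at [182.407, -545.317, 213.976] pointing down, gripper open.
Joint ranges: [-177.97, 177.97], [-48.28, 115.42], [12.27, 149.76], [-77.06, 257.06], [2.81, 150.46], [-146.56, 146.56]. Speed limits (degrees/s): [147.25, 147.25, 180, 180, 180, 180].

INTERFACE

Orientations are given as [roll, pitch, yaw] about the fixed x, y, z axes, in that order (R = Rz(yaw) Ry(pitch) Rx(roll)).
In Python, from workcell import env gives the robot as it stands.
- The arm moves only by the tool jog_arm, never from a script. Its argument "steps" is one flat list of numbers, 5 for each row, row after row: the closure, from 0 (fully open) to 1 (shut), then the shift along the tool's x, y, z in cm, then the turn about the tool's z in degrees. A call has 1 to 20 rows; each row is the pose to reach, as a shift and turn from the pose commanded when the call began, along the tool's axes at that moment; what a row does not reach only later rows make up. A row lasts 1/10 s, in which the tool goes at most 50 mm and 8.59 degrees, less where a joint would pass 70% of its speed; a pose out of reach is approached as far as the arm can. A call with a gripper value outside its range is refused whole. The fingers move at their own pace and stop on an object; "force" is the grip in N (left out, the last holds). Time passes only in rows, so rows that repeat a pose let the fingers close. It gives the time, the measured TCP pose, the force and the opening at its end, in the units of the state.
- env.state(): the state, without advancing time (a new reading comes with each control period).
- env.grab_frame(name): name is "scene" or "top" or "wrist"; returns the picture (384x512x3 uint8, red, green, blue); there is no depth.
- env.camera_params(name): a dict with "fx", "fy", "cx", "cy" (pixels), "R" (3x3) and "t" (3): a world point X has camera coordinates R X + t. Camera axes: x right, y down, z forward; pixel columns grow to the right and rows downward; lengths in mm; the calibration is good to about 2 mm. A picture is of the moment at which its call begins: read the wrist's pose just before it. camera_params takes no time and is no camera call; for the wrist camera it gives the pose at the moment of the call.
- env.job_done(): hands the job in, once; it reports no verdict.
The state is a dict: "time_s": time; "qpos": joint angles; "qvel": joint speeds; "effort": joint torques, N m; "ee_pos": TCP position; "ee_rot": TCP orientation; "force": force on the tool from outside, world axes, zero at the start; "torque": the same for the moment, N m; "gripper_width": finger opening in mm.
Only numpy, scipy, OpenCV 4.12 (cv2) and the standard library are available. Lean on these libraries where they do the work, as an engineer would, in place of code of your own. Each camera call takes 0.05 s, during which the arm holds its last target. There are 200 camera calls.

TASK

The amber jar with the blue lid has been titrated: slide it along the lane it stands in, through the swing gate and right up to the back stop of the bay behind, without lifting it or tipping it over, then draw clear so that the gate swings shut behind it. The amber jar with the white lid in the other lane still has to be measured, so leave it standing where it is.

Things in the scene. Friction and masses are not known exactly. Their poses are not given: they have to be found in the camera images.
- jar_blue: The jar to move: closed round amber glass jar, paper label, BLUE lid; 60 mm diameter up to 44 mm height, lid 53 mm, 66 mm tall in all, 150 to 310 g. Stands upright in one of the dock's two lanes, its centre 80 to 115 mm before the gate; against the back stop its centre is at dock x = +124 mm (blue ring on the floor). Origin: centre of its underside; z up.
- jar_white: The bystander: the same jar with a WHITE lid, standing in the other lane of the dock. Origin: centre of its underside; z up.
- dock: Fixed dock, white base 335x245x5 mm (jars slide on it). Origin: at table level in the gates' plane, midway between lanes. +x: way of travel (about world +y), +y towards the robot. Lane centres y = +65 (near), -65 mm (far); lanes 72 wide, rails 19 mm high, open end x = -171. Past the gate at x = 0 a bay 92 wide, walls 27 high, to the rigid back stop, 39 high, face x = +154 mm. Open above.
- gate_near (a joint): Near lane's gate: orange leaf, 74 wide, 14 to 58 mm above the table, 4 thick, between steel posts 82 apart, 63 mm high; upright hinge at dock x = 0, y = +105 mm. 0 = shut; grows to 1.65 rad as it swings in the way of travel (77 mm past the gate plane); never opens backwards. A light spring (under 1 N at its edge) swings it shut or against what stands in its way.
- gate_far (a joint): Far lane's gate, built the same, hinge at dock x = 0, y = -25 mm; same values and spring.

How it is judged (in metres and radians):
On the way:
1. the blue-lidded jar stands in a gateway and holds its gate open (x of jar_blue in the frame of dock between -0.02 and 0.07 m and height (world z) of jar_blue below 0.02 m and ((value of joint gate_near above 0.3 rad and y of jar_blue in the frame of dock between 0.025 and 0.105 m) or (value of joint gate_far above 0.3 rad and y of jar_blue in the frame of dock between -0.105 and -0.025 m))), for 0.05 s.
At the end, for the whole second after the job is handed in: The blue-lidded jar stands upright (within 7 degrees) and at rest on the floor of a bay, within 15 mm of its back stop; both gates are shut (within 0.12 rad); the white-lidded jar stands upright within 20 mm of where it started (x of jar_blue in the frame of dock between 0.109 and 0.13 m and (y of jar_blue in the frame of dock between 0.04 and 0.09 m or y of jar_blue in the frame of dock between -0.09 and -0.04 m) and height (world z) of jar_blue below 0.012 m and angle between each of jar_blue, jar_white's own z axis and vertical below 0.12 rad and linear speed of jar_blue below 0.02 m/s and value of joint each of gate_near, gate_far below 0.12 rad and distance of jar_white from where it was at the start of the episode below 0.02 m); the robot touches nothing.
It fails at once if the blue-lidded jar is lifted more than 20 mm off the dock (height (world z) of jar_blue above 0.025 m).
It fails at once if a jar is tipped by more than 30 degrees (angle between any of jar_blue, jar_white's own z axis and vertical above 0.52 rad).
It fails at once if the white-lidded jar is moved by more than 30 mm (distance of jar_white from where it was at the start of the episode above 0.03 m).
It also fails if it takes over 38 s, if anything falls off the work surface, if the arm or the gripper's body presses on something with over 40 N, if the wrist force passes 120 N, or if a joint passes its speed limit or range.

## Working session

There is one attempt and no reset: what is moved stays moved. The work goes in short steps, Python scripts to look and compute and a tool call to move; the robot and the scene stay as the last step left them, time stands still between calls to the robot, and variables do not carry over. Pictures are saved under pics/ and viewed, on a budget of 10 in all, crops included, one or two more only if the job needs it, and the job is handed in when it is done.

Besides the shell and the picture viewer there is one more tool, called after "Request:" by a JSON object that holds its "api" and its "payload". jog_arm: Moves the arm, as the interface text tells. Its arguments: {"type":"object","properties":{"steps":{"type":"array","items":{"type":"number"}},"force":{"type":"number"}},"required":["steps"]}

```bash
mkdir -p pics
python3 - <<'E'
from workcell import env
import cv2,numpy as np
s=env.state();print(s)
for n in("top","scene"):
    im=env.grab_frame(n);cv2.imwrite(f"pics/{n}0.png",im[:,:,::-1]);c=env.camera_params(n);print(n,c)
a=cv2.imread("pics/top0.png");b=cv2.imread("pics/scene0.png")
E
```

```text
{'time_s': 0.0, 'qpos': array([-7.26522026e+01,  1.83516392e+01,  8.97054346e+01,  3.45307516e-04,
        7.20430097e+01, -1.14497676e+00]), 'qvel': array([-0.0192171 ,  0.06779532,  0.04082766,  0.03701235, -0.00553932,
       -0.18261533]), 'effort': array([-5.02725823e-05, -4.12457657e+01, -2.31970239e+01,  7.26535404e-02,
        4.55215154e-02, -1.47749543e-04]), 'ee_pos': array([ 182.24580492, -544.83439501,  213.12687428]), 'ee_rot': array([-1.79899943e+02, -2.32813094e-03,  1.84926654e+01]), 'force': array([-0.2066388 ,  0.05707187, -0.32213594]), 'torque': array([-0.03575868,  0.00658024, -0.04040941]), 'gripper_width': 91.26253391028887}
top {'fx': 472.56372523891696, 'fy': 472.56372523891696, 'cx': 255.74032073938997, 'cy': 193.0509291671309, 'R': array([[-0.00463562, -0.99897382, -0.04505354],
       [-0.99034663,  0.0108279 , -0.13818941],
       [ 0.13853544,  0.04397803, -0.98938055]]), 't': array([-14.88908121, 566.38539614, 689.96491551])}
scene {'fx': 390.71029161605696, 'fy': 390.71029161605696, 'cx': 253.95894304566755, 'cy': 191.7102081788591, 'R': array([[-0.38492203,  0.92290907,  0.00859551],
       [ 0.51335591,  0.22182875, -0.82901008],
       [-0.76700765, -0.31469169, -0.5591676 ]]), 't': array([ 251.23055971, -235.24248612, 1085.08513657])}
```

View pics/top0.png

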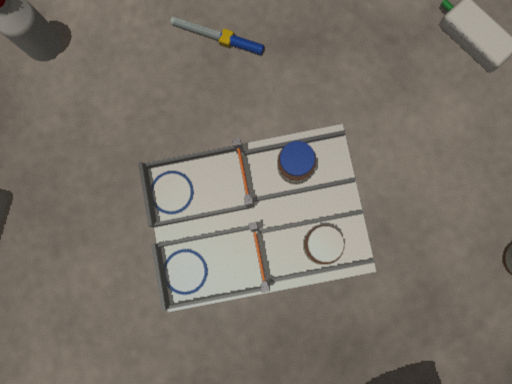

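View pics/scene0.png

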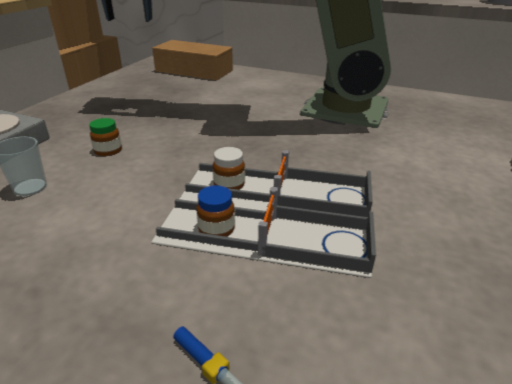

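The top view shows the blue-lid jar in the far lane (lid at about (297,158)) and the white-lid jar in the near lane (325,244). The rings are at (172,192) and (186,271). Next I measure the dock pose and the jars.

```bash
cat > h.py <<'E'
from workcell import env
import cv2,numpy as np
def ray(n,uv,z,c=None):
    c=c or env.camera_params(n);R=np.array(c['R']);o=-R.T@c['t']
    d=R.T@np.array([(uv[0]-c['cx'])/c['fx'],(uv[1]-c['cy'])/c['fy'],1]);return (o+d*(z-o[2])/d[2])[:2]
def blue(im):
    h=cv2.cvtColor(im,cv2.COLOR_BGR2HSV);return cv2.inRange(h,(100,110,50),(130,255,255))
E
python3 - <<'E'
from h import *
P={}
for n in("top","scene"):
    im=cv2.imread(f"pics/{n}0.png")
    cs,_=cv2.findContours(cv2.morphologyEx(blue(im),cv2.MORPH_CLOSE,np.ones((3,3))),cv2.RETR_EXTERNAL,cv2.CHAIN_APPROX_NONE)
    for c in cs:
        if cv2.contourArea(c)>150:
            (x,y),ax,a=cv2.fitEllipse(c);print(n,round(x,1),round(y,1),np.round(ax,1),cv2.contourArea(c),'z5',ray(n,(x,y),5).round(1),'z71',ray(n,(x,y),71).round(1),'z64',ray(n,(x,y),64).round(1))
E
```

```text
top 296.9 157.7 [33.3 33.6] 877.0 z5 [628.3 -85.1] z71 [614.  -82.1] z64 [615.6 -82.4]
top 246.2 44.4 [10.1 42. ] 293.5 z5 [825.   -2.8] z71 [793.5  -7. ] z64 [796.9  -6.6]
scene 192.4 345.6 [17.  50.9] 619.5 z5 [819.8  -8.2] z71 [857.3  19.6] z64 [853.3  16.6]
scene 214.5 198.0 [26. 34.] 689.5 z5 [ 541.9 -123.6] z71 [624.7 -77. ] z64 [615.9 -82. ]
```

Run:
```python
from h import *
im=cv2.imread("pics/top0.png");h=cv2.cvtColor(im,cv2.COLOR_BGR2HSV)
m=cv2.inRange(h,(95,70,40),(130,255,255));m[:,:145]=0;m[:,225:]=0;m[:150]=0;m[320:]=0
cs,_=cv2.findContours(cv2.morphologyEx(m,cv2.MORPH_CLOSE,np.ones((5,5))),cv2.RETR_EXTERNAL,cv2.CHAIN_APPROX_NONE)
r=[]
for c in cs:
    if len(c)>60:
        (x,y),ax,a=cv2.fitEllipse(c);p=ray("top",(x,y),5);print((x,y),ax,p);r.append(p)
mo=cv2.inRange(h,(3,150,100),(20,255,255));g=[]
cs,_=cv2.findContours(mo,cv2.RETR_EXTERNAL,cv2.CHAIN_APPROX_NONE)
for c in cs:
    if cv2.contourArea(c)>40: (x,y),s,a=cv2.minAreaRect(c);print('gate',x,y,s,ray("top",(x,y),50))
r.sort(key=lambda p:p[0]);near,far=r
yd=(near-far);L=np.hypot(*yd);yd/=L;xd=np.array([yd[1],-yd[0]])
psi=np.degrees(np.arctan2(xd[1],xd[0]));o=(near+far)/2-124*xd
print('spacing',L,'psi',psi,'origin',o)
for b in ([614.5,-82.],):
    d=np.array(b)-o;print('jar dock',d@xd,d@yd)
lane=o-65*yd
for x in(-171,0,82):print(x,lane+x*xd)
```

```text
(184.75657653808594, 271.4897766113281) (41.71091842651367, 42.93611526489258) [446.37366522  95.73231852]
(171.20223999023438, 192.00286865234375) (40.31672668457031, 41.4918098449707) [574.24532309 120.06753083]
gate 242.7016143798828 170.4575958251953 (45.88883590698242, 2.7296388149261475) [5.99862493e+02 4.27083378e-02]
spacing 130.16667562885482 psi 100.77509039877198 origin [533.49182029 -13.91378455]
jar dock -82.03058461584588 -66.85088706240637
-171 [ 629.31495633 -169.74679325]
0 [597.34578077  -1.76175876]
82 [582.01553284  78.79246831]
```

Request:
{"api": "jog_arm", "payload": {"steps": [0.67,54.7,-24.1,0,-82.3,0.67,54.7,-24.1,0,-82.3,0.67,54.7,-24.1,0,-82.3,0.67,54.7,-24.1,0,-82.3,0.67,54.7,-24.1,0,-82.3,0.67,54.7,-24.1,0,-82.3,0.67,54.7,-24.1,0,-82.3,0.67,54.7,-24.1,0,-82.3,0.67,54.7,-24.1,0,-82.3,0.67,54.7,-24.1,0,-82.3,0.67,54.7,-24.1,0,-82.3,0.67,54.7,-24.1,0,-82.3,0.67,54.7,-24.1,0,-82.3,0.67,54.7,-24.1,0,-82.3,0.67,54.7,-24.1,0,-82.3,0.67,54.7,-24.1,0,-82.3,0.67,54.7,-24.1,0,-82.3,0.67,54.7,-24.1,0,-82.3,0.67,54.7,-24.1,0,-82.3,0.67,54.7,-24.1,0,-82.3]}}

```text
time_s: 2.1
ee_pos: [624.6, -143.5, 214.1]
ee_rot: [180.0, 0.0, 100.8]
force: [-0.4, -0.5, 0.9]
gripper_width: 30.3
```

Request:
{"api": "jog_arm", "payload": {"steps": [0.67,0,0,3,0,0.67,0,0,6,0,0.67,0,0,9,0,0.67,0,0,11,0,0.67,0,0,11,0,0.67,0,0,11,0]}}

```text
time_s: 2.7
ee_pos: [625.0, -143.3, 104.4]
ee_rot: [180.0, 0.0, 100.8]
force: [1.0, 0.5, 0.4]
gripper_width: 30.0
```

Run:
```python
from h import *
a=env.grab_frame("wrist");b=env.grab_frame("scene")
cv2.imwrite("pics/w1.png",cv2.resize(np.hstack([a,b])[:,:,::-1],(800,300)))
```

```text
(no output)
```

View pics/w1.png

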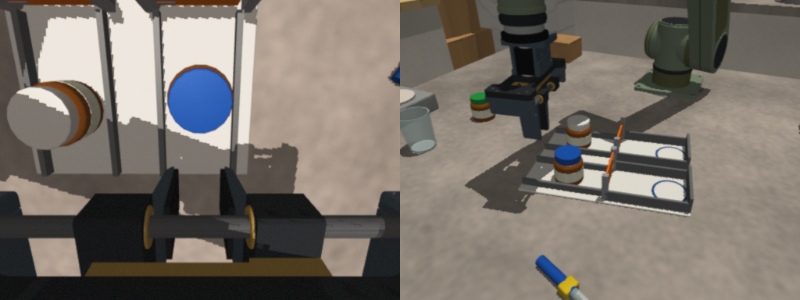

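Request:
{"api": "jog_arm", "payload": {"steps": [0.67,0,0,2,0,0.67,0,0,4,0,0.67,0,0,6,0,0.67,0,0,7,0,0.67,0,0,7.7,0,0.67,0,0,8.2,0,0.67,0,0,8.2,0,0.67,0.5,0,8.2,0,0.67,1,0,8.2,0,0.67,1.5,0,8.2,0,0.67,2,0,8.2,0,0.67,2.5,0,8.2,0,0.67,3,0,8.2,0,0.67,3,0,8.2,0]}}

```text
time_s: 4.2
ee_pos: [619.1, -113.1, 22.2]
ee_rot: [180.0, -0.0, 100.8]
force: [0.1, 0.3, -0.8]
gripper_width: 30.2
```

Run:
```python
from h import *
a=env.grab_frame("wrist");b=env.grab_frame("scene");print(env.state()['ee_pos'])
cv2.imwrite("pics/w2.png",cv2.resize(np.hstack([a,b])[:,:,::-1],(800,300)))
```

```text
[ 618.83725268 -113.35288      21.84885597]
```

View pics/w2.png

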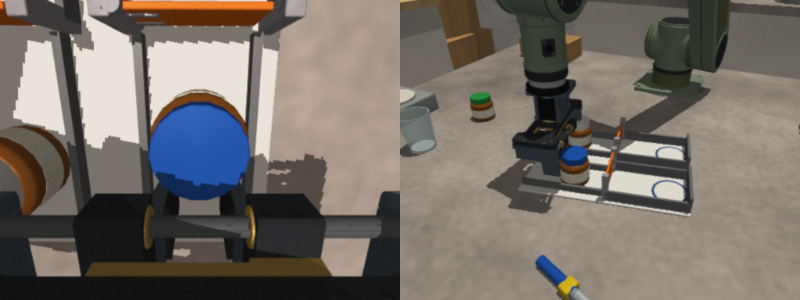

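The jar sits centred against both fingers. Next I push it through the gate at about 50 mm/s.

Request:
{"api": "jog_arm", "payload": {"steps": [0.67,0.4,0,0,0,0.67,0.8,0,0,0,0.67,1.2,0,0,0,0.67,1.7,0,0,0,0.67,2.2,0,0,0,0.67,2.7,0,0,0,0.67,3.2,0,0,0,0.67,3.7,0,0,0,0.67,4.2,0,0,0,0.67,4.7,0,0,0,0.67,5.2,0,0,0,0.67,5.7,0,0,0,0.67,6.2,0,0,0,0.67,6.7,0,0,0,0.67,7.2,0,0,0,0.67,7.7,0,0,0,0.67,8.2,0,0,0,0.67,8.7,0,0,0,0.67,9.2,0,0,0,0.67,9.7,0,0,0]}}

```text
time_s: 6.3
ee_pos: [601.0, -18.1, 22.0]
ee_rot: [180.0, 0.0, 100.8]
force: [1.3, -1.6, -0.8]
gripper_width: 30.1
```

Run:
```python
from h import *
a=env.grab_frame("wrist");b=env.grab_frame("scene");s=env.state();print(s['ee_pos'],s['force'])
cv2.imwrite("pics/w3.png",cv2.resize(np.hstack([a,b])[:,:,::-1],(800,300)))
```

```text
[600.62577086 -17.52344274  21.92763263] [-0.06941974 -0.32385515  0.40356674]
```

View pics/w3.png

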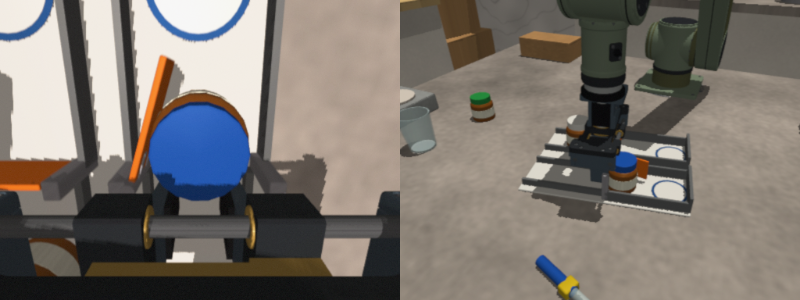

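Request:
{"api": "jog_arm", "payload": {"steps": [0.67,0.4,0,0,0,0.67,0.9,0,0,0,0.67,1.4,0,0,0,0.67,1.9,0,0,0,0.67,2.4,0,0,0,0.67,2.9,0,0,0,0.67,3.4,0,0,0,0.67,3.9,0,0,0,0.67,4.4,0,0,0,0.67,4.9,0,0,0,0.67,5.4,0,0,0,0.67,5.9,0,0,0,0.67,6.4,0,0,0,0.67,6.9,0,0,0,0.67,7.4,0,0,0,0.67,7.8,0,0,0,0.67,8.2,0,0,0,0.67,8.5,0,0,0,0.67,8.8,0,0,0,0.67,9.0,0,0,0]}}

```text
time_s: 8.4
ee_pos: [584.0, 70.1, 21.9]
ee_rot: [-180.0, 0.0, 100.8]
force: [-0.2, -1.6, -0.0]
gripper_width: 30.2
```

Run:
```python
from h import *
a=env.grab_frame("wrist");b=env.grab_frame("top");s=env.state();print(s['ee_pos'],s['force'])
cv2.imwrite("pics/w4.png",cv2.resize(np.hstack([a,b])[:,:,::-1],(800,300)))
```

```text
[583.97678718  70.30175682  21.91316822] [0.3317668  0.03287076 0.03764905]
```

View pics/w4.png

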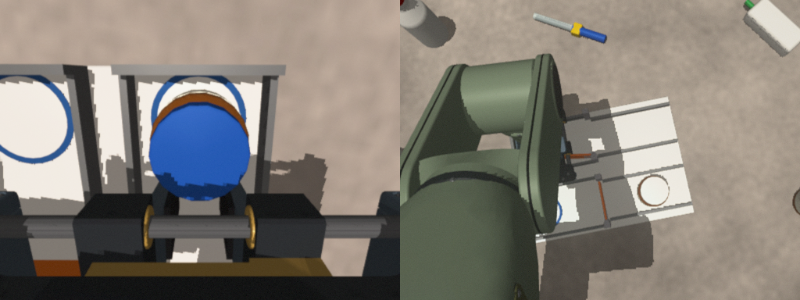

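Request:
{"api": "jog_arm", "payload": {"steps": [0.67,0.1,0,0,0,0.67,0.2,0,0,0,0.67,0.3,0,0,0,0.67,0.4,0,0,0,0.67,0.5,0,0,0,0.67,0.6,0,0,0,0.67,0.6,0,0,0]}}

```text
time_s: 9.2
ee_pos: [582.9, 76.0, 21.9]
ee_rot: [-180.0, -0.0, 100.8]
force: [0.6, -1.5, -0.1]
gripper_width: 30.3
```

Request:
{"api": "jog_arm", "payload": {"steps": [0.67,0.1,0,0,0,0.67,0.2,0,0,0,0.67,0.2,0,0,0]}}

```text
time_s: 9.5
ee_pos: [582.6, 77.9, 21.9]
ee_rot: [180.0, -0.0, 100.8]
force: [0.4, -2.3, 0.3]
gripper_width: 30.2
```

Request:
{"api": "jog_arm", "payload": {"steps": [0.67,0.1,0,0,0,0.67,0.2,0,0,0,0.67,0.2,0,0,0]}}

```text
time_s: 9.8
ee_pos: [582.2, 79.8, 21.9]
ee_rot: [-180.0, 0.0, 100.8]
force: [1.3, -1.8, 0.2]
gripper_width: 29.9
```

Run:
```python
from h import *
f=[]
for i in range(4):
    a=env.grab_frame("wrist");f.append(env.state()['force'])
b=env.grab_frame("scene");print(env.state()['ee_pos'],np.mean(f,0))
cv2.imwrite("pics/w5.png",cv2.resize(np.hstack([a,b])[:,:,::-1],(800,300)))
cs,_=cv2.findContours(blue(b[:,:,::-1].copy()),cv2.RETR_EXTERNAL,cv2.CHAIN_APPROX_NONE)
```

```text
[582.20344954  79.75348118  21.94631806] [ 0.76447758 -1.8459402   0.22973806]
```

View pics/w5.png

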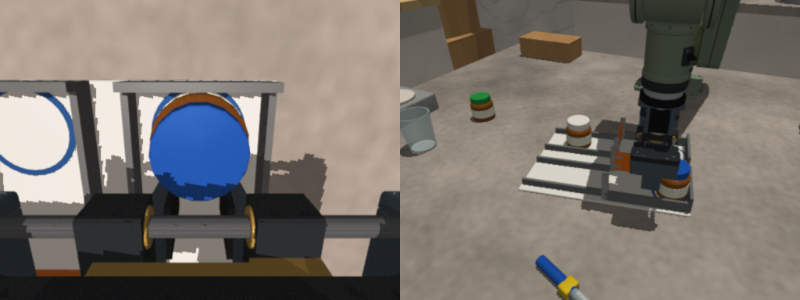

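Request:
{"api": "jog_arm", "payload": {"steps": [0.67,0.1,0,0,0,0.67,0.2,0,0,0,0.67,0.2,0,0,0]}}

```text
time_s: 10.35
ee_pos: [582.2, 80.0, 22.0]
ee_rot: [180.0, 0.2, 100.9]
force: [2.0, -7.1, 0.5]
gripper_width: 30.0
```

Request:
{"api": "jog_arm", "payload": {"steps": [0.67,0.1,0,0,0,0.67,0.1,0,0,0]}}

```text
time_s: 10.55
ee_pos: [582.3, 80.0, 22.1]
ee_rot: [180.0, 0.3, 100.9]
force: [2.5, -10.7, 0.1]
gripper_width: 30.3
```

The wrist force climbs to 11 N with no further travel, so the jar is against the back stop. I back off a little, then lift straight up.

Request:
{"api": "jog_arm", "payload": {"steps": [0.67,-0.2,0,0,0,0.67,-0.4,0,0,0,0.67,-0.7,0,0,0,0.67,-1,0,0,0,0.67,-1,0,0,0,0.67,-1,0,-1,0,0.67,-1,0,-2,0,0.67,-1,0,-4,0,0.67,-1,0,-6,0,0.67,-1,0,-8,0,0.67,-1,0,-11,0,0.67,-1,0,-14,0,0.67,-1,0,-18,0,0.67,-1,0,-22,0,0.67,-1,0,-22,0]}}

```text
time_s: 12.05
ee_pos: [586.3, 73.3, 249.5]
ee_rot: [179.2, 0.1, 100.8]
force: [0.0, 1.2, -0.9]
gripper_width: 30.2
```

Request:
{"api": "jog_arm", "payload": {"steps": [0.67,-20,0,0,0,0.67,-20,0,0,0,0.67,-20,0,0,0,0.67,-20,0,0,0,0.67,-20,0,0,0,0.67,-20,0,0,0,0.67,-20,0,0,0,0.67,-20,0,0,0,0.67,-20,0,0,0,0.67,-20,0,0,0]}}

```text
time_s: 13.05
ee_pos: [620.9, -122.6, 242.2]
ee_rot: [180.0, 0.0, 100.9]
force: [0.5, 0.5, -0.1]
gripper_width: 30.4
```

Run:
```python
from h import *
a=env.grab_frame("top");b=env.grab_frame("scene")
cv2.imwrite("pics/w6.png",cv2.resize(np.hstack([a,b])[:,:,::-1],(800,300)))
B=b[:,:,::-1].copy()
o=np.array([533.5,-13.9]);p=np.radians(100.775);X=np.array([np.cos(p),np.sin(p)]);Y=np.array([-X[1],X[0]])
for n,i in(("top",a),("scene",b)):
  for c in cv2.findContours(blue(i[:,:,::-1].copy()),cv2.RETR_EXTERNAL,cv2.CHAIN_APPROX_NONE)[0]:
    if cv2.contourArea(c)>250:
        (u,v),ax,_=cv2.fitEllipse(c);q=ray(n,(u,v),66);d=q-o;print(n,u,v,q,'dock',d@X,d@Y)
```

```text
top 160.21827697753906 185.95001220703125 [574.81055342 123.05670034] dock 126.81888627156502 -66.18662762448908
scene 192.4390411376953 345.603515625 [854.45357399  17.46132216] dock -29.194746910428147 -321.1578987668345
scene 352.48150634765625 215.98049926757812 [579.8734006  123.28742594] dock 126.09903102017357 -71.2033460949169
```

View pics/w6.png

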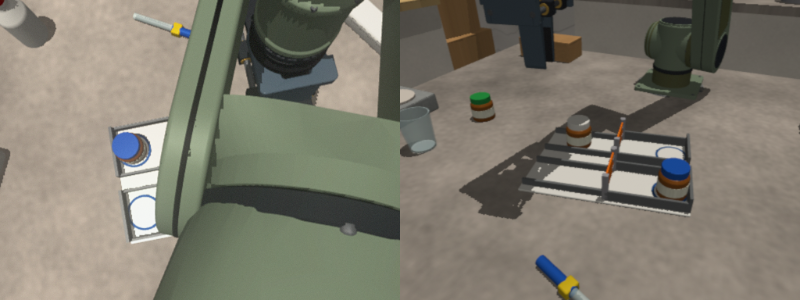

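The scene view shows the blue jar upright against the back stop, both gates shut and the white jar still in its lane. The arm is clear of everything.

```bash
python3 -c "
from workcell import env
print(env.job_done())"
```

```text
the job is handed in; nothing more can be done
None
```

I slid the blue-lidded jar along the far lane, through its gate and up to the back stop, pushing it with half-closed fingers and never lifting it. At the stop the wrist force rose to about 11 N with no further travel. I then backed off, lifted clear and handed the job in at about 13 s of the 38 s allowed.

**Blue jar:** it stands upright. The last views put it at dock x ≈ 126–127 mm, against a nominal 124 mm and a limit of 130 mm. The y readings were -66 mm (top view) and -71 mm (scene view). They differ by 5 mm, but both are well inside the allowed range.

**Gates and white jar:** in the scene picture both gates look shut and the white-lidded jar is standing in its lane. I checked these by eye only; I did not measure the gate angles or the white jar's position. In the last top view the arm hid both gates and the white jar.

**Robot:** it was clear of everything, with no real force on the tool.

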